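# Refit the scraper plate of the boot cleaner and lock it with its pin

## Robot

A 6-joint arm with a two-finger parallel gripper is mounted at the origin on the work surface. World frame = base frame: x ahead of the robot, y to its left, z up, the work surface at z = 0. Lengths are in mm, angles in rad, forces in N, time in s.
With the tool pointing down it reaches from about 275 to 750 mm from the base axis. Payload 10.2 kg.
Tool frame: the origin (TCP) lies at the very end of the fingers, on their centre line; the grasp point (between the pads) lies 19 mm behind it; z points along the fingers, y is the direction in which the jaws open and shut (so a half turn about z gives the same grasp; the last joint's range is limited). The gripper opens to 85 mm and grips with 20 to 120 N. Pads are 22 mm wide; open, the fingers measure 114 mm over their backs; the gripper's body (76 mm by 85 mm) begins 54 mm behind the grasp point. The pads swing forward as they close: fully open they stand 13 mm farther back than shut.
Start: joints at [-1.377, 0.313, 1.498, -0, 1.331, -0.223], TCP at [212.527, -480.066, 231.294] pointing down, gripper open.
Joint ranges: [-2.94, 2.94], [-0.97, 2.17], [0.19, 2.56], [-1.23, 4.37], [0.02, 3.11], [-2.88, 2.88]. Speed limits (rad/s): [2.39, 2.39, 3.01, 3.14, 3.14, 3.14].

## Interface

Orientations are given as a unit quaternion [w, x, y, z].
In Python, from rig import * gives the robot as it stands. The module is installed in compiled form; this text tells all that it offers.
- The arm moves only by the shell command python3 -m crank 'ROWS' [FORCE]. ROWS is a JSON object of lists of equal length, an entry for each row: "dp": the shift along the world's x, y, z in cm, a list of three; "delta_rot": the turn, a rotation vector about the world's x, y, z in degrees, a list of three; "claw": the closure in counts, from 0 (fully open) to 255 (shut). A call has 1 to 10 rows; each row shifts and turns the commanded pose from where the row before left it; what a row does not reach is not made up. A row lasts 1/10 s, in which the tool goes at most 50 mm and 8.59 degrees, less where a joint would pass 70% of its speed; a pose out of reach is approached as far as the arm can. A call is refused whole if a number of a shift passes 5 or a number of a turn 8.59, either way. A call with a gripper value outside its range is refused whole. The fingers move at their own pace and stop on an object; FORCE is the grip in N (left out, the last holds). Time passes only in rows, so rows that do not move let the fingers close. It gives the time, the measured TCP pose, the force and the opening at its end, in the units of the state.
- sense(): the state, without advancing time (a new reading comes with each control period).
- capture(name): name is "side" or "top"; returns (picture, depth): 384x512x3 uint8, red, green, blue; 384x512 float32, mm along the optical axis (not along the pixel's ray), 0 where there is no reading.
- camera_model(name): a dict with "fx", "fy", "cx", "cy" (pixels), "cam_to_world" (4x4, takes a point from camera to world coordinates). Camera axes: x right, y up, looking along -z (the intrinsics and any distortion apply to the point x, -y, -z); pixel columns grow to the right and rows downward; lengths in mm; the calibration is good to about 2 mm. A picture is of the moment at which its call begins. camera_model takes no time and is no camera call.
- finish_job(): hands the job in, once; it reports no verdict.
Trained networks look in the newest picture that a camera, given by its name, has taken for a name from the list of things; names that differ only in an ending like _2 or _b are one class to them, and where a whole thing is asked for, a point or a joint stands for the part that bears it (a point fixed in the world has none). Each returns a list of dicts, best first, with "p" (0 to 1); they miss things now and then, are a little off and sometimes report something else, mostly with a low value. They report only what shows in the picture. A call takes as long as a camera call. They do not tell look-alikes from the thing itself.
- boxes_of(camera, target): "centre" ([column, row] in pixels, amid what is visible of it).
- masks_of(camera, target): "region" (384x512 bool, what is visible of it) and "centre" ([column, row] in pixels, amid what is visible of it).
- pinpoint(camera, target): "centre" ([column, row] in pixels: a listed point, or the origin of a listed thing).
The state is a dict: "time_s": time; "joints": joint angles; "dq": joint speeds; "tau": joint torques, N m; "eef_pos": TCP position; "ee_rot": TCP orientation; "force": force on the tool from outside, world axes, zero at the start; "wrist_torque": the same for the moment, N m; "grip_width": opening from 0.0 (shut) to 1.0 (fully open).
Only numpy, scipy, OpenCV 4.12 (cv2) and the standard library are available. Lean on these libraries where they do the work, as an engineer would, in place of code of your own. Each camera call takes 0.05 s, during which the arm holds its last target.

## Task

Put the boot cleaner back together: take the flat scraper plate out of its caddy and slide it into the boot cleaner's slanting slot, tab side up, until it is fully home. Then lock it: take the black-gripped locking pin from its stand and put it down through the hole in the plate's tab and the eyelet under it until its collar rests on the tab. Do not shove the bowl, the doorstop or the polish tin about.

Things in the scene. Friction and masses are not known exactly. Their poses are not given: they have to be found in the camera images.
- plate: Loose aluminium plate 8 thick (own x) x 100 wide (y) x 140 tall (z), 0.3 kg; origin mid bottom edge. A tab 30 wide, 6 thick leaves its +x face mid-width at z 85, sloping 30 deg down (level once slotted), 55 long, 14 hole. Starts upright in the caddy (may lean 2 deg), tab roughly away from the robot, 95 showing. Grip the plain top 50 across the thickness.
- tab_hole (a point): Centre of the hole (14 diameter, 6 deep) in the plate's tab. In the plate's frame it lies at (38.6, 0, 65) mm. Moves with the plate.
- slot: Slanting slot box, plain steel, part of the cleaner. Origin: centre of slot floor. z points out of the slot, leaning 30 deg from vertical to the cleaner's front (robot side); x is across it, up and away from the robot; y along its width. Opening 10 (x) x 104 (y), 50 deep; lips flare to 28 x 122 at height 61. Plate home: its frame matches this one, tab on the +x side.
- cleaner: Boot cleaner, fixed: dark steel base plate 150 (x) x 200 (y) x 8 with a 54 high brush bar along each side (y = +-85), the slot box in the middle. Origin: centre of the base's underside, z up, front towards the robot (-x). The slot floor's centre is at (20, 0, 30) mm.
- eyelet (a point): Centre of the cleaner's own level eyelet, a dark steel plate 30 x 30 x 6 with a vertical 14 hole, on a post behind the slot, 94 above the rack top; its axes are the cleaner's (z up). With the plate home the tab hole is right above it, tab centre 12 higher than eyelet centre.
- caddy: Grey plastic block, fixed, 60 (x) x 150 (y) x 55 high, with an upright slot 10 x 104 and 45 deep in which the plate stands. Origin: centre of its underside.
- pin: Loose locking pin standing upright, 85 long overall: steel shank 8 diameter x 36 long with a bevelled tip, then a steel collar 24 diameter x 4, then a black round grip 18 diameter x 45. Origin: centre of the shank's tip, own z along the pin towards the grip. About 0.07 kg.
- pin_stand: Wooden block, fixed, 70 x 70 x 45 high, with an 11 hole in the middle of its top in which the pin stands, collar resting on the block. Origin: centre of its underside.
- bowl: Small blue ceramic bowl, 100 across, 45 high; bystander. Origin: centre of its underside.
- doorstop: Black rubber wedge doorstop, about 110 x 40 x 35; bystander. Origin: centre of its underside.
- polish_tin: Flat steel polish tin, 72 across, 30 high; bystander. Origin: centre of its underside.
Things that resemble listed ones, but are neither listed nor needed, are in the scene too. Of the things like the pin, leave any that is white or yellow; of the rest the smaller one is meant.

How it is judged (in metres and radians):
On the way, in this order (a step that is already met when the one before it is completed fails the run):
1. the plate is fully home in the slot, tab side up (z of plate in the frame of slot between -0.003 and 0.004 m and x of plate in the frame of slot between -0.003 and 0.003 m and y of plate in the frame of slot between -0.004 and 0.004 m and angle between the z axis of plate and the z axis of slot, either way round below 0.07 rad and distance between tab_hole and eyelet below 0.018 m), for 0.2 s.
2. the pin is down through tab and eyelet (all of step 1 and horizontal distance between pin and eyelet below 0.007 m and z of pin in the frame of eyelet between -0.027 and -0.016 m and angle between pin's own z axis and vertical below 0.2 rad), for 0.2 s.
At the end, for the whole second after the job is handed in: Plate in the slot, tab side up, bottom edge within 4 mm of the slot floor, within 3 mm across and 4 mm along, parallel within 4 deg; pin upright within 11 deg through tab and eyelet, tip within 7 mm of the eyelet axis and 16 to 27 mm below its centre; both at rest (all of step 2 and linear speed of each of plate, pin below 0.02 m/s); the robot touches nothing.
It fails at once if a bystander (bowl, doorstop or tin) is shoved more than 40 mm (distance of any of bowl, doorstop, polish_tin from where it was at the start of the episode above 0.04 m).
It also fails if it takes over 66 s, if anything falls off the work surface, if the arm or the gripper's body presses on something with over 40 N, if the wrist force passes 120 N, or if a joint passes its speed limit or range.

## Working session

There is one attempt and no reset: what is moved stays moved. The work goes in short steps, Python scripts to look and compute and a shell command to move; the robot and the scene stay as the last step left them, time stands still between calls to the robot, and variables do not carry over. Pictures are saved under pics/ and viewed, and the job is handed in when it is done.

```bash
mkdir -p pics; ls; cat > h.py <<'E'
from rig import *
import numpy as np, cv2
from scipy.spatial.transform import Rotation as R
def cap(n,f):
    p,d=capture(n); cv2.imwrite('pics/'+f+'.png',p[:,:,::-1]); np.save('pics/'+f+'.npy',d); return p,d
def pts(n,d):
    m=camera_model(n); v,u=np.mgrid[0:384,0:512]
    x=(u-m['cx'])/m['fx']*d; y=(v-m['cy'])/m['fy']*d
    P=np.stack([x,-y,-d,np.ones_like(d)],-1)@np.array(m['cam_to_world']).T
    return P[...,:3]
E
python3 - <<'E'
from h import *
s=sense(); print({k:np.round(v,3) for k,v in s.items()})
for n in('side','top'):
    p,d=cap(n,n+'0'); m=camera_model(n); print(n,{k:np.round(v,3).tolist() for k,v in m.items()})
    for t in ['plate','slot','cleaner','caddy','pin','pin_stand','bowl','doorstop','polish_tin','tab_hole','eyelet']:
        r=pinpoint(n,t); print(t,[(np.round(q['centre']).tolist(),round(q['p'],2)) for q in r[:4]])
E
```

```text
pics
{'time_s': np.float64(0.0), 'joints': array([-1.377,  0.313,  1.498,  0.   ,  1.331, -0.223]), 'dq': array([ 0.001,  0.   , -0.   ,  0.002,  0.001, -0.001]), 'tau': array([-0.0000e+00, -4.1226e+01, -2.5975e+01, -0.0000e+00,  4.0000e-03,
       -0.0000e+00]), 'eef_pos': array([ 212.481, -479.823,  230.739]), 'ee_rot': array([-0.001,  0.978,  0.207,  0.   ]), 'force': array([-0.493,  0.078, -0.741]), 'wrist_torque': array([-0.081,  0.044, -0.017]), 'grip_width': np.float64(1.004)}
side {'fx': 450.197, 'fy': 450.197, 'cx': 254.583, 'cy': 191.817, 'cam_to_world': [[0.998, 0.019, -0.058, 477.879], [-0.06, 0.483, -0.873, -967.64], [0.011, 0.875, 0.484, 622.051], [0.0, 0.0, 0.0, 1.0]]}
plate [([224.0, 166.0], 0.79)]
slot [([294.0, 205.0], 0.63)]
cleaner [([286.0, 213.0], 0.8)]
caddy [([216.0, 168.0], 0.62)]
pin [([185.0, 321.0], 0.91), ([288.0, 325.0], 0.74), ([233.0, 343.0], 0.67)]
pin_stand [([232.0, 307.0], 0.78)]
bowl [([206.0, 196.0], 0.65)]
doorstop [([330.0, 289.0], 0.81)]
polish_tin [([193.0, 244.0], 0.75), ([230.0, 306.0], 0.45)]
tab_hole [([231.0, 146.0], 0.63)]
eyelet [([297.0, 181.0], 0.93)]
top {'fx': 409.441, 'fy': 409.441, 'cx': 248.659, 'cy': 198.804, 'cam_to_world': [[-0.021, 0.988, -0.155, 375.168], [-1.0, -0.02, 0.009, -23.389], [0.006, 0.155, 0.988, 1129.87], [0.0, 0.0, 0.0, 1.0]]}
plate [([121.0, 235.0], 0.64), ([115.0, 221.0], 0.55)]
slot [([226.0, 163.0], 0.88)]
cleaner [([227.0, 170.0], 0.7)]
caddy [([121.0, 237.0], 0.78)]
pin [([380.0, 218.0], 0.53), ([344.0, 225.0], 0.45), ([360.0, 185.0], 0.42)]
pin_stand [([346.0, 222.0], 0.76), ([227.0, 170.0], 0.69)]
bowl [([188.0, 247.0], 0.81)]
doorstop [([328.0, 151.0], 0.86)]
polish_tin [([268.0, 257.0], 0.68)]
tab_hole [([114.0, 222.0], 0.97)]
eyelet [([220.0, 153.0], 0.81)]
```

View pics/side0.png

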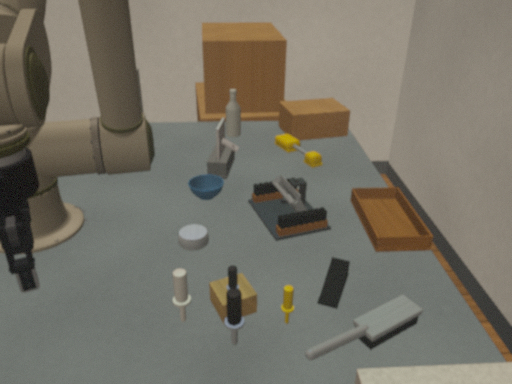

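View pics/top0.png

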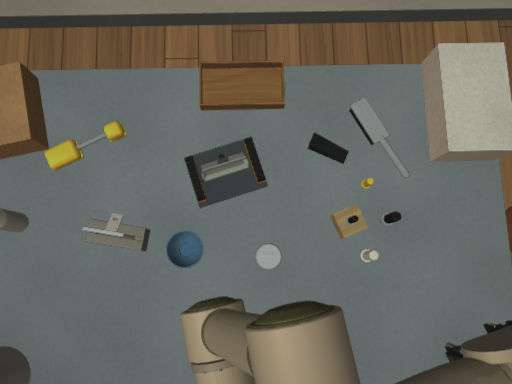

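```bash
python3 - <<'E'
from h import *
t=cv2.imread('pics/top0.png'); s=cv2.imread('pics/side0.png')
def c(im,x,y,w,h,k): return cv2.resize(im[y:y+h,x:x+w],None,fx=k,fy=k,interpolation=cv2.INTER_CUBIC)
a=np.hstack([c(t,70,200,100,65,4),c(t,180,130,100,65,4)])
b=np.hstack([c(s,200,110,100,65,4),c(s,240,165,100,65,4)])
cv2.imwrite('pics/crop0.png',np.vstack([a,b]))
a=np.hstack([c(t,320,170,100,100,4),c(s,165,255,100,100,4)])
cv2.imwrite('pics/crop1.png',a)
d=np.load('pics/top0.npy'); P=pts('top',d)
print('table',np.median(P[280:290,60:160,2]))
for nm,(x0,x1,y0,y1,z0) in dict(caddy=(75,155,205,260,15),clean=(180,272,132,210,4),stand=(325,375,200,242,20),pinb=(378,405,205,228,10),bowl=(160,210,225,272,10),tin=(250,285,240,275,10),door=(305,350,130,165,8)).items():
    Q=P[y0:y1,x0:x1].reshape(-1,3); Q=Q[Q[:,2]>z0]
    print(nm,len(Q),Q.min(0).round(),Q.max(0).round(),Q.mean(0).round(1))
E
```

```text
table 1.038789397707319
caddy 1522 [375. -23.  15.] [ 511.  396. 1130.] [457.8 306.6  80.7]
clean 3969 [ 375. -100.    4.] [ 749.  158. 1130.] [623.2  28.8  39.5]
stand 747 [ 375. -346.   22.] [ 526.  -23. 1130.] [ 480.7 -296.    55.6]
pinb 210 [ 375. -411.   12.] [ 500.  -23. 1130.] [ 480.3 -385.   111.5]
bowl 908 [368. -23.  10.] [ 466.  187. 1130.] [417.  141.4  40.5]
tin 564 [ 358. -118.   14.] [ 428.  -23. 1130.] [393.  -80.7  39.1]
door 538 [ 375. -314.    8.] [ 730.  -23. 1130.] [ 688.1 -248.9   37.5]
```

View pics/crop0.png

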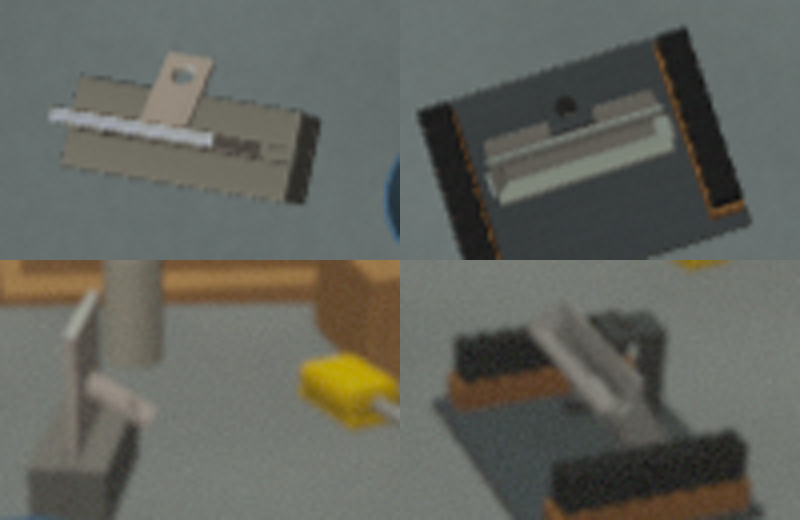

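View pics/crop1.png

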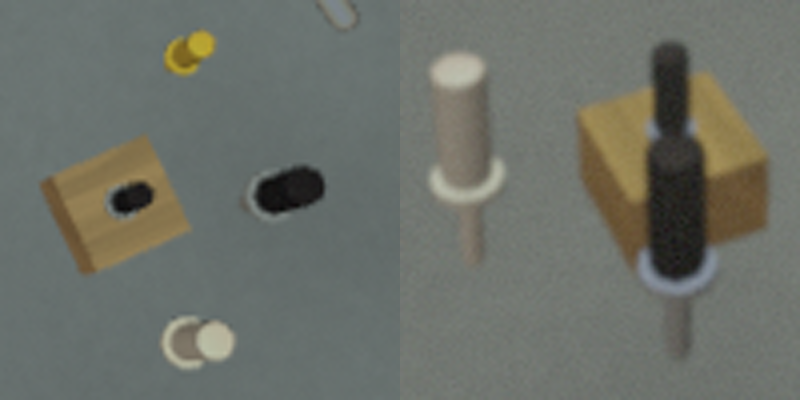

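```bash
python3 - <<'E'
from h import *
d=np.load('pics/top0.npy'); P=pts('top',d); Z=np.where(d>0,P[...,2],0)
def box(Q):
    (c,wh,a)=cv2.minAreaRect(Q[:,:2].astype(np.float32)); return np.round(c,1),np.round(wh,1),round(a,2)
def sel(x0,x1,y0,y1,lo,hi):
    q=P[y0:y1,x0:x1].reshape(-1,3); z=Z[y0:y1,x0:x1].ravel(); return q[(z>lo)&(z<hi)]
q=sel(70,165,200,262,135,160); print('platetop',len(q),box(q),np.median(q[:,2]),q[:,2].max())
q2=sel(70,165,200,262,45,62); print('caddytop',len(q2),box(q2),np.median(q2[:,2]))
q=sel(70,165,200,262,64,130);print('tab',len(q),box(q))
q=sel(325,375,200,242,40,49); print('stand',len(q),box(q),np.median(q[:,2]))
q=sel(325,375,200,242,82,110); print('pin top',len(q),box(q),np.median(q[:,2]))
q=sel(378,405,205,228,50,200); print('pinb top',len(q),box(q),np.median(q[:,2]),q[:,2].max())
q=sel(180,272,132,210,5,14);print('base',len(q),box(q))
q=sel(180,272,132,210,5,140);print('all',len(q),box(q),q[:,2].max())
q=sel(180,272,132,210,48,60);print('54',len(q),box(q))
q=sel(200,255,140,190,64,140);print('box',len(q),box(q),np.median(q[:,2]))
np.set_printoptions(linewidth=250)
print(Z[145:185,205:252:2].round().astype(int))
for n in('side','top'):
    dd=np.load(f'pics/{n}0.npy'); PP=pts(n,dd)
    capture(n)
    for t in ['tab_hole','eyelet','slot']:
        for q in pinpoint(n,t): 
            u,v=q['centre']; print(n,t,np.round(q['centre'],1),PP[int(round(v))-1:int(round(v))+2,int(round(u))-1:int(round(u))+2].reshape(-1,3).round(0).tolist()[4])
E
```

```text
platetop 152 (array([458.3, 318.6]), array([101.8,   8.1]), 79.53) 150.64965624661676 155.70749181890244
caddytop 1022 (array([457.8, 318.1]), array([151.2,  59.9]), 79.41) 55.868644904394614
tab 258 (array([481.5, 311.8]), array([96.2, 56.7]), 79.54)
stand 591 (array([ 482.9, -300.8]), array([70. , 71.4]), 22.39) 45.621300702072176
pin top 45 (array([ 483.2, -299.6]), array([15.9, 15.7]), 85.73) 93.86153092277686
pinb top 202 (array([ 482.2, -395.2]), array([33.2, 27.6]), 46.83) 100.63089073683648 124.86850801620983
base 1947 (array([635.4,  30.6]), array([257.9, 219.4]), 88.13)
all 3726 (array([635.4,  30.6]), array([257.9, 219.4]), 88.13) 103.94840852596212
54 786 (array([631.1,  30.4]), array([122.2, 191.2]), 17.01)
box 639 (array([639.6,  33.4]), array([ 65.7, 126. ]), 17.34) 78.48760033697681
[[ -1   0  -1   3   1   1  -1   2  -2   3   9   4   9  11   8   8  11   8   8   8  28  53  55   0]
 [  1   2   4  -1  -1   1   1   9   8  10   8  10  10  10   9   7  10  10   9   5  26  53  57  56]
 [  4  -1   1   0   2   2   6   4   7  99  12   8   6   6   9   6  11   7   6  11  25  49  5
[... 3294 characters left out ...]
8   7  10  10  12  13   6  13   9   6   7  10   7   5  10   8  11  12   6   9]
 [  0   9   9  10   7   9   9   6  11   8  10  10  13   7   6   7   5   8   9  10   8   6  10  10]
 [  9  11   9   4  12   8   7  10   9   8   6   6   8   9  11   6  11   9   7   7   8   7   8   8]
 [  6  11   5  10   8   8   6   8   3  10  12   6   8   8   8   9  10  10   8   8   8   5   9  10]]
side tab_hole [234.3 146.7] [498.0, 318.0, 70.0]
side eyelet [295.8 181.4] [651.0, 45.0, 90.0]
side eyelet [193.2 243.4] [395.0, -116.0, 20.0]
side slot [294.  204.7] [637.0, -29.0, 63.0]
top tab_hole [115.8 218.5] [506.0, 335.0, -0.0]
top eyelet [224.3 154.2] [656.0, 29.0, 98.0]
top slot [223.5 166.2] [637.0, 32.0, 43.0]
```

```bash
python3 - <<'E'
from h import *
np.set_printoptions(suppress=True)
Ds=[np.load('pics/top0.npy')]
for i in range(2): Ds.append(cap('top',f't{i}')[1])
d=np.median(Ds,0); np.save('pics/topm.npy',d)
P=pts('top',d)
Z=cv2.medianBlur(P[...,2].astype(np.float32),3)
m=np.zeros(Z.shape,np.uint8); m[130:212,178:275]=(Z[130:212,178:275]>4.5)
n,l,st,_=cv2.connectedComponentsWithStats(m); k=1+st[1:,4].argmax(); Q=P[l==k]
print('base',cv2.minAreaRect(Q[:,:2].astype(np.float32)))
Zp=P[...,2]
win=np.zeros(Z.shape,bool); win[130:212,178:275]=1
b=win&(Zp>47)&(Zp<62)&(l==k); 
c0=np.array([635,30.]); th=np.radians(17.2); Rm=np.array([[np.cos(th),-np.sin(th)],[np.sin(th),np.cos(th)]])
L=(P[...,:2]-c0)@Rm
bb=b&(abs(L[...,1])>70); q=P[bb]; print('bars',cv2.minAreaRect(q[:,:2].astype(np.float32)))
for s in(1,-1):
    r=P[bb&(s*L[...,1]>0)]; v=np.linalg.eigh(np.cov(r[:,:2].T))[1][:,1]; print('bar',s,len(r),r.mean(0),np.degrees(np.arctan(v[1]/v[0])),cv2.minAreaRect(r[:,:2].astype(np.float32)))
# eyelet
e=win&(Zp>91)&(Zp<106)&(L[...,0]>5)&(abs(L[...,1]-3)<25); r=P[e]; print('eye',len(r),r.mean(0),cv2.minAreaRect(r[:,:2].astype(np.float32)))
# lips: ridge
lp=win&(Zp>60)&(abs(L[...,1])<68)&~e; r=P[lp]; print('lips',len(r),cv2.minAreaRect(r[:,:2].astype(np.float32)))
LL=(r[:,:2]-c0)@Rm; print(LL.min(0),LL.max(0))
E
```

```text
base ((631.9680786132812, 31.021316528320312), (152.26316833496094, 199.77296447753906), 17.088665008544922)
bars ((630.8359375, 30.502342224121094), (121.54798889160156, 190.79776000976562), 16.81911277770996)
bar 1 346 [605.50039857 111.49102199  55.37573479] 16.761717118446732 ((606.2670288085938, 111.78218078613281), (121.52017211914062, 20.932220458984375), 16.928054809570312)
bar -1 340 [654.72119826 -50.52525158  55.16908609] 16.87494858205998 ((655.3472290039062, -50.75630187988281), (120.54969787597656, 21.26690101623535), 16.938695907592773)
eye 128 [656.36944136  38.34635807  97.11009477] ((655.3899536132812, 38.02330780029297), (33.57826232910156, 29.690275192260742), 16.94601058959961)
lips 544 ((532.4483642578125, -16.109115600585938), (288.9384765625, 125.2020034790039), 26.078020095825195)
[-263.99985397  -61.09068394] [32.61856744 64.82594827]
```

```bash
python3 - <<'E'
from h import *
np.set_printoptions(suppress=True)
def ray(n,u,v,z):
    m=camera_model(n);C=np.array(m['cam_to_world']);w=C[:3,:3]@np.array([(u-m['cx'])/m['fx'],-(v-m['cy'])/m['fy'],-1]);o=C[:3,3];return o+w*(z-o[2])/w[2]
print(ray('top',221.25,156.25,97),ray('top',220,153,94),ray('side',297,181,94),ray('side',295.8,181.4,94))
ds=[np.load('pics/side0.npy')]
for i in range(2): ds.append(cap('side',f's{i}')[1])
d=np.median(ds,0); np.save('pics/sidem.npy',d); P=pts('side',d); Zp=P[...,2]
c=np.array([631.3,30.8]); t=np.radians(16.95); Rm=np.array([[np.cos(t),-np.sin(t)],[np.sin(t),np.cos(t)]])
for n,PP in(('side',P),('top',pts('top',np.load('pics/topm.npy')))):
    L=(PP[...,:2]-c)@Rm; Z=PP[...,2]
    e=(Z>93)&(Z<103)&(abs(L[...,1])<20)&(L[...,0]>-5)&(L[...,0]<45)
    q=np.c_[L[e],Z[e]]; print(n,'eye',len(q),q.mean(0),np.percentile(q,[3,97],axis=0))
    b=(Z>50)&(Z<60)&(abs(abs(L[...,1])-85)<14)&(abs(L[...,0])<80); q=np.c_[L[b],Z[b]]
    for s in(1,-1): r=q[q[:,1]*s>0]; print(' bar',s,len(r),r.mean(0),np.percentile(r,[2,98],axis=0))
    b=(Z>4)&(Z<13)&(abs(L[...,0])<90)&(abs(L[...,1])<70); q=L[b]; print(' base x',np.percentile(q[:,0],[.5,99.5]))
    b=(Z>86)&(Z<96)&(abs(L[...,0]+2)<12)&(abs(L[...,1])<70); q=np.c_[L[b],Z[b]];print(' backlip',len(q),q.mean(0),np.percentile(q,[2,98],axis=0))
    b=(Z>70)&(Z<80)&(abs(L[...,0]+25)<10)&(abs(L[...,1])<70); q=np.c_[L[b],Z[b]];print(' frontlip',len(q),q.mean(0),np.percentile(q,[2,98],axis=0))
s=cv2.imread('pics/side0.png');t_=cv2.imread('pics/top0.png')
k=lambda im,x,y:cv2.resize(im[y:y+48,x:x+50],None,fx=8,fy=8,interpolation=cv2.INTER_CUBIC)
cv2.imwrite('pics/crop2.png',np.hstack([k(t_,198,138),k(s,270,170)]))
E
```

```text
[650.49107037  36.08451527  97.        ] [660.07009524  39.41752295  94.        ] [652.76862807  38.29558344  94.        ] [649.40494809  36.23179588  94.        ]
side eye 95 [22.15783638 -3.24539067 96.21685133] [[  4.55416477 -16.1885311   93.47450735]
 [ 39.55407572  13.03642893  97.88625565]]
 bar 1 115 [-25.14426377  82.916636    53.92957847] [[-62.02057517  72.40146405  50.43302437]
 [ 53.49483029  95.49843554  56.24655213]]
 bar -1 302 [ -3.13503003 -87.90858952  53.99022179] [[-61.58649849 -97.48922077  50.22667734]
 [ 56.91001897 -75.37610483  56.21820866]]
 base x [-76.52844771  71.66764137]
 backlip 68 [ 2.04063734 -5.25737073 89.4707313 ] [[ -0.81694808 -59.5371454   86.13942978]
 [  9.47270808  53.06602991  95.83024651]]
 frontlip 94 [-20.51877093  -4.72255011  74.13816893] [[-24.78154965 -61.0947706   72.04799238]
 [-15.1396395   57.12427319  76.64858911]]
top eye 143 [23.99244149 -0.15339344 97.1285239 ] [[  6.21306641 -14.61884005  94.36458452]
 [ 41.23971799  13.91722515  99.49027853]]
 bar 1 340 [-1.06837095 84.83877239 55.48020204] [[-60.05946433  74.94514333  52.34163801]
 [ 58.42719245  94.81537962  58.30239198]]
 bar -1 334 [ -1.03961693 -84.76372129  55.28550208] [[-59.41831915 -94.90801952  52.12553775]
 [ 57.93396783 -74.65031311  58.43907323]]
 base x [-74.73620083  74.52581183]
 backlip 92 [ 2.62488684  0.67446247 89.60798885] [[ -2.3904176  -57.80102653  86.25903002]
 [  6.34101435  59.72282997  94.04757061]]
 frontlip 146 [-19.43806192   0.63349348  74.90662369] [[-23.52267906 -56.87214976  72.00349861]
 [-15.29087018  58.12621502  78.21858087]]
```

View pics/crop2.png

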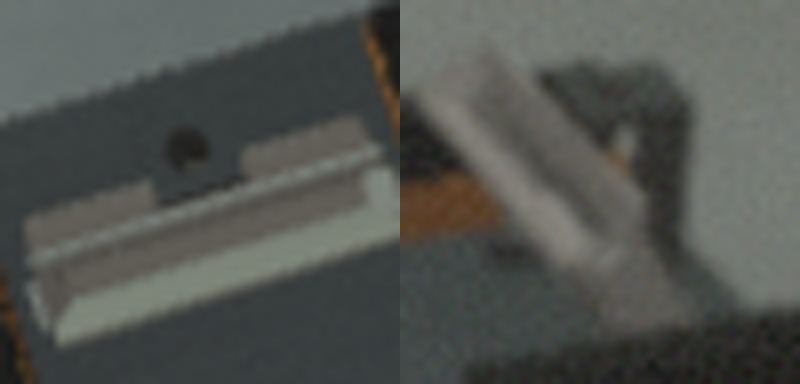

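```bash
python3 -m crank '{"dp":[[1.3,4.4,0],[1.3,4.4,0],[1.3,4.4,0],[1.3,4.4,0],[1.3,4.4,0],[1.3,4.4,0],[1.3,4.4,0],[1.3,4.4,0],[1.3,4.4,0],[1.3,4.4,0]],"delta_rot":[[0,0,5.5],[0,0,5.5],[0,0,5.5],[0,0,5.5],[0,0,5.5],[0,0,5.5],[0,0,5.5],[0,0,5.5],[0,0,5.5],[0,0,5.5]],"claw":[0,0,0,0,0,0,0,0,0,0]}' 60
```

```text
time_s: 2.8
eef_pos: [342.7, -38.3, 231.6]
ee_rot: [0.001, 0.771, 0.637, 0.0]
force: [1.6, -0.4, 0.1]
grip_width: 0.999
```

```bash
cat > g.py <<'E'
from h import *
import sys,json
np.set_printoptions(suppress=True,precision=2)
# usage: target pos & target rot (tool) -> remaining
def rem(p,Rt):
    s=sense(); q=s['ee_rot']; Rc=R.from_quat([q[1],q[2],q[3],q[0]])
    print('t',s['time_s'],'pos',s['eef_pos'],'dp cm',(np.array(p)-s['eef_pos'])/10,'rot deg',np.degrees((Rt*Rc.inv()).as_rotvec()),'F',s['force'],'T',s['wrist_torque'],'g',s['grip_width'],'j',np.array(s['joints']))
def tool_for(Rp): # y_tool = x_p, z_tool=-z_p, x_tool=y_p
    M=Rp.as_matrix(); return R.from_matrix(np.c_[M[:,1],M[:,0],-M[:,2]])
def R_pl(yaw,tilt=0): return R.from_euler('z',yaw,degrees=True)*R.from_euler('y',-tilt,degrees=True)
YC=16.95; C=np.array([631.3,30.6])
def cl(x,y,z): 
    a=R_pl(YC).apply([x,y,z]); return a+np.r_[C,0]
E
python3 - <<'E'
from g import *
rem([458.3,318.6,108],tool_for(R_pl(-10.55)))
E
```

```text
t 2.8 pos [342.66 -38.27 231.63] dp cm [ 11.56  35.69 -12.36] rot deg [0.03 0.06 0.37] F [ 1.6  -0.4   0.11] T [-0.04 -0.02 -0.06] g 0.999381328613253 j [-0.46 -0.1   1.96  0.    1.28 -0.26]
```

```bash
python3 -m crank '{"dp":[[1.44,4.46,-0.3],[1.44,4.46,-0.3],[1.44,4.46,-0.3],[1.44,4.46,-0.3],[1.44,4.46,-0.3],[1.44,4.46,-0.3],[1.44,4.46,-0.3],[1.44,4.46,-0.3],[0,0,0],[0,0,0]],"delta_rot":[[0,0,0.4],[0,0,0],[0,0,0],[0,0,0],[0,0,0],[0,0,0],[0,0,0],[0,0,0],[0,0,0],[0,0,0]],"claw":[0,0,0,0,0,0,0,0,0,0]}'
python3 - <<'E'
from g import *
rem([458.3,318.6,108],tool_for(R_pl(-10.55)))
cap('top','t3');cap('side','s3')
E
```

```text
time_s: 3.8
eef_pos: [457.5, 317.1, 206.7]
ee_rot: [-0.0, 0.77, 0.639, -0.001]
force: [-0.7, -0.5, 0.3]
grip_width: 0.999
t 3.8 pos [457.47 317.11 206.66] dp cm [ 0.08  0.15 -9.87] rot deg [ 0.04 -0.06  0.09] F [-0.7  -0.47  0.27] T [ 0.01 -0.    0.01] g 0.998892203529306 j [ 0.4   0.4   1.44 -0.    1.3   0.58]
```

View pics/s3.png

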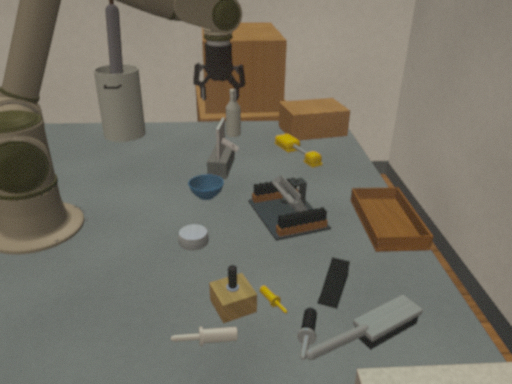

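```bash
python3 -m crank '{"dp":[[0,0.1,-3],[0,0,-3],[0,0,-2],[0,0,-1.2],[0,0,-0.7],[0,0,0]],"delta_rot":[[0,0,0],[0,0,0],[0,0,0],[0,0,0],[0,0,0],[0,0,0]],"claw":[0,0,0,0,0,0]}'
python3 - <<'E'
from g import *
rem([458.3,318.6,108],tool_for(R_pl(-10.55)))
cap('side','s4')
E
```

```text
time_s: 4.5
eef_pos: [457.8, 317.3, 108.4]
ee_rot: [-0.0, 0.77, 0.638, -0.0]
force: [-0.3, 0.2, 0.3]
grip_width: 1.002
t 4.5 pos [457.82 317.33 108.37] dp cm [ 0.05  0.13 -0.04] rot deg [ 0.   -0.    0.21] F [-0.29  0.21  0.34] T [0.03 0.05 0.05] g 1.0015954079194718 j [0.4  0.51 1.56 0.   1.08 0.58]
```

View pics/s4.png

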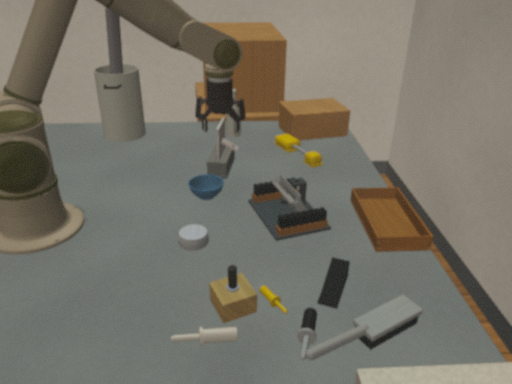

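```bash
python3 -m crank '{"dp":[[0,0,0],[0,0,0],[0,0,0],[0,0,0],[0,0,0],[0,0,0],[0,0,0],[0,0,0]],"delta_rot":[[0,0,0],[0,0,0],[0,0,0],[0,0,0],[0,0,0],[0,0,0],[0,0,0],[0,0,0]],"claw":[255,255,255,255,255,255,255,255]}' 80
python3 - <<'E'
from g import *
rem([458.3,318.6,108],tool_for(R_pl(-10.55)))
E
```

```text
time_s: 5.35
eef_pos: [457.8, 317.8, 108.5]
ee_rot: [0.0, 0.77, 0.638, 0.0]
force: [-0.1, 0.4, 2.4]
grip_width: 0.082
t 5.35 pos [457.85 317.83 108.5 ] dp cm [ 0.05  0.08 -0.05] rot deg [-0.01  0.02  0.17] F [-0.08  0.38  2.41] T [ 0.01  0.04 -0.01] g 0.08197381994256786 j [0.4  0.51 1.56 0.   1.08 0.58]
```

```bash
python3 -m crank '{"dp":[[0,0,1],[0,0,2],[0,0,3],[0,0,3],[0,0,3],[0,0,1],[0,0,0]],"delta_rot":[[0,0,0],[0,0,0],[0,0,0],[0,0,0],[0,0,0],[0,0,0],[0,0,0]],"claw":[255,255,255,255,255,255,255]}'
python3 - <<'E'
from g import *
Rs=R_pl(YC,30); S=cl(20,0,30); print(S)
for h in(75,60): print(h,S+Rs.apply([0,-1,98.4+h]))
rem(S+Rs.apply([0,-1,98.4+75]),tool_for(Rs))
cap('top','t5');cap('side','s5')
t=cv2.imread('pics/t5.png');s=cv2.imread('pics/s5.png')
k=lambda im,x,y:cv2.resize(im[y:y+96,x:x+100],None,fx=4,fy=4,interpolation=cv2.INTER_CUBIC)
cv2.imwrite('pics/crop5.png',np.hstack([k(t,60,190),k(s,180,70)]))
E
```

```text
time_s: 6.05
eef_pos: [457.9, 317.8, 239.0]
ee_rot: [0.0, 0.77, 0.638, 0.001]
force: [-0.0, -0.5, -4.2]
grip_width: 0.085
[650.43  36.43  30.  ]
75 [567.79  10.2  180.17]
60 [574.96  12.38 167.18]
t 6.05 pos [457.9  317.79 238.96] dp cm [ 10.99 -30.76  -5.88] rot deg [  1.59 -30.17  27.02] F [-0.03 -0.48 -4.23] T [-0.05  0.01  0.  ] g 0.08463643331540463 j [ 0.4   0.38  1.39 -0.    1.38  0.58]
```

View pics/crop5.png

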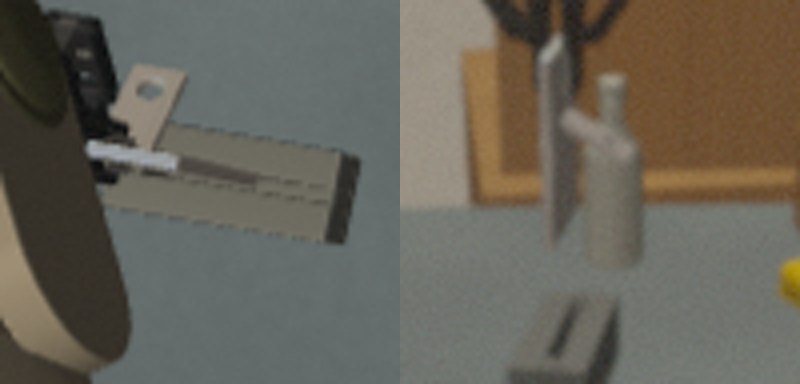

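```bash
python3 -m crank '{"dp":[[1.28,-3.87,0],[1.28,-3.87,0],[1.28,-3.87,0],[1.28,-3.87,0],[1.28,-3.87,0],[1.28,-3.87,-1.5],[1.28,-3.87,-1.5],[1.28,-3.87,-1.5],[0,0,0],[0,0,0]],"delta_rot":[[0.2,-3.77,3.38],[0.2,-3.77,3.38],[0.2,-3.77,3.38],[0.2,-3.77,3.38],[0.2,-3.77,3.38],[0.2,-3.77,3.38],[0.2,-3.77,3.38],[0.2,-3.77,3.38],[0,0,0],[0,0,0]],"claw":[255,255,255,255,255,255,255,255,255,255]}'
python3 - <<'E'
from g import *
Rs=R_pl(YC,30); S=cl(20,0,30)
rem(S+Rs.apply([0,-1,98.4+75]),tool_for(Rs))
cap('top','t6');cap('side','s6')
t=cv2.imread('pics/t6.png');s=cv2.imread('pics/s6.png')
k=lambda im,x,y:cv2.resize(im[y:y+96,x:x+100],None,fx=4,fy=4,interpolation=cv2.INTER_CUBIC)
cv2.imwrite('pics/crop6.png',np.hstack([k(t,180,120),k(s,240,120)]))
for n in('top','side'):
  for q in pinpoint(n,'tab_hole')[:2]: print(n,q)
E
```

```text
time_s: 7.15
eef_pos: [555.2, 22.2, 196.4]
ee_rot: [0.144, 0.586, 0.773, 0.199]
force: [0.1, -0.4, -2.7]
grip_width: 0.084
t 7.15 pos [555.19  22.17 196.38] dp cm [ 1.26 -1.2  -1.62] rot deg [-0.14 -1.74  1.11] F [ 0.08 -0.45 -2.66] T [-0.15  0.58  0.02] g 0.08381431328296683 j [-0.3   0.19  1.84  0.41  0.73 -0.82]
top {'centre': [218.9, 167.5], 'p': 0.73}
side {'centre': [277.3, 147.8], 'p': 0.84}
```

View pics/crop6.png

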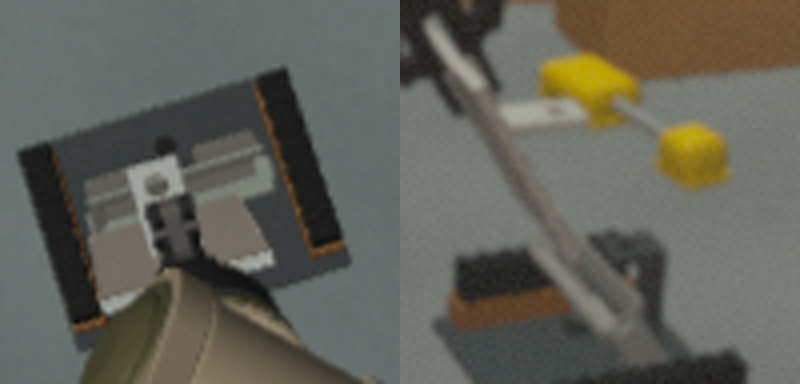

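```bash
python3 -m crank '{"dp":[[0.6,-0.6,-0.8],[0.66,-0.6,-0.82],[0,0,0],[0,0,0]],"delta_rot":[[-0.14,-1.74,1.11],[0,0,0],[0,0,0],[0,0,0]],"claw":[255,255,255,255]}'
python3 - <<'E'
from g import *
Rs=R_pl(YC,30); S=cl(20,0,30)
rem(S+Rs.apply([0,-1,98.4+75]),tool_for(Rs))
s=sense();q=s['ee_rot'];Rt=R.from_quat([q[1],q[2],q[3],q[0]])
M=Rt.as_matrix(); Rp=np.c_[M[:,1],M[:,0],-M[:,2]]
org=s['eef_pos']+Rp@np.array([0,1,-98.4]); print('tab hole FK',org+Rp@np.array([38.6,0,65]))
for n in('top','side'):
    d=cap(n,n+'7')[1]; P=pts(n,d)
    L=(P[...,:2]-C)@R_pl(YC).as_matrix()[:2,:2]; Z=P[...,2]
    exp=org+Rp@np.array([38.6,0,65]); 
    tb=(abs(Z-exp[2]-3)<5)&(np.hypot(P[...,0]-exp[0],P[...,1]-exp[1])<25)
    print(n,tb.sum(),'exp L',(exp[:2]-C)@R_pl(YC).as_matrix()[:2,:2],np.percentile(np.c_[L[tb],Z[tb]],[3,50,97],axis=0))
    m=camera_model(n);Cw=np.array(m['cam_to_world']);
    for q in pinpoint(n,'tab_hole')[:2]:
        u,v=q['centre'];w=Cw[:3,:3]@np.array([(u-m['cx'])/m['fx'],-(v-m['cy'])/m['fy'],-1]);o=Cw[:3,3];print(n,q['p'],o+w*(exp[2]-o[2])/w[2])
t=cv2.imread('pics/top7.png');s=cv2.imread('pics/side7.png')
k=lambda im,x,y:cv2.resize(im[y:y+48,x:x+50],None,fx=8,fy=8,interpolation=cv2.INTER_CUBIC)
cv2.imwrite('pics/crop7.png',np.hstack([k(t,198,138),k(s,250,150)]))
E
```

```text
time_s: 7.75
eef_pos: [568.7, 10.8, 181.9]
ee_rot: [0.155, 0.574, 0.777, 0.209]
force: [0.2, -1.1, -2.7]
grip_width: 0.08
t 7.75 pos [568.72  10.85 181.91] dp cm [-0.09 -0.07 -0.17] rot deg [ 0.06  0.19 -0.13] F [ 0.17 -1.08 -2.69] T [-0.17  0.63  0.03] g 0.08025312804907524 j [-0.32  0.23  1.84  0.48  0.68 -0.94]
tab hole FK [616.38  26.52 172.42]
top 125 exp L [-15.46   0.45] [[-33.32 -13.46 171.78]
 [-13.48   2.59 175.74]
 [ -0.36  15.21 178.77]]
top 0.65 [611.94  29.19 172.42]
side 101 exp L [-15.46   0.45] [[-37.39 -16.57 171.51]
 [-18.89  -3.86 175.05]
 [ -1.77  14.16 176.91]]
side 0.69 [613.23  30.1  172.42]
side 0.44 [ 598.78 -117.9   172.42]
```

View pics/crop7.png

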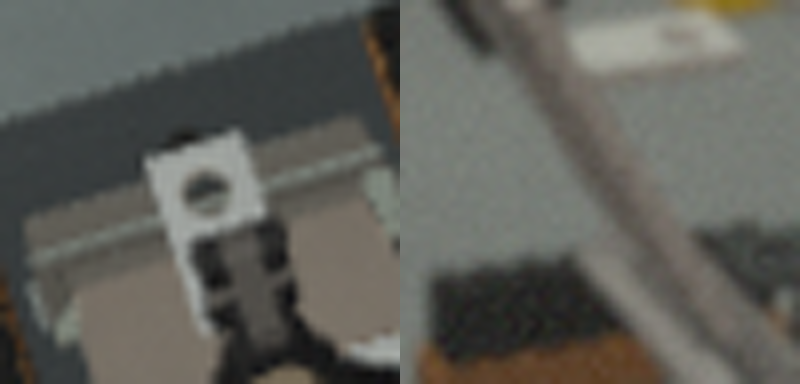

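```bash
python3 -m crank '{"dp":[[0.34,0.11,-0.95],[0.478,0.146,-0.866],[0.478,0.146,-0.866],[0,0,0]],"delta_rot":[[0,0.1,0],[0,0,0],[0,0,0],[0,0,0]],"claw":[255,255,255,255]}'
cat > st.py <<'E'
from g import *
Rs=R_pl(YC,30); S=cl(20,0,30)
def st():
    s=sense();q=s['ee_rot'];Rt=R.from_quat([q[1],q[2],q[3],q[0]])
    d=Rs.inv().apply(s['eef_pos']-(S+Rs.apply([0,-1,98.4])))
    print('t',s['time_s'],'slot-frame dev mm',d,'rot dev(slot fr)',np.degrees(Rs.inv().apply((Rt*tool_for(Rs).inv()).as_rotvec())),'F slot',Rs.inv().apply(s['force']),'T slot',Rs.inv().apply(s['wrist_torque']),'g',s['grip_width'])
st()
E
python3 st.py
```

```text
time_s: 8.35
eef_pos: [581.5, 15.0, 153.3]
ee_rot: [0.154, 0.574, 0.777, 0.208]
force: [-0.4, 0.5, -3.1]
grip_width: 0.084
t 8.35 slot-frame dev mm [-0.83  0.54 44.47] rot dev(slot fr) [0.05 0.02 0.14] F slot [-1.79  0.58 -2.6 ] T slot [ 0.03  0.62 -0.04] g 0.08364599538181733
```

```bash
python3 -m crank '{"dp":[[0.478,0.146,-0.866],[0.478,0.146,-0.866],[0,0,0]],"delta_rot":[[0,0,0],[0,0,0],[0,0,0]],"claw":[255,255,255]}'
python3 st.py
```

```text
time_s: 8.65
eef_pos: [591.1, 17.8, 136.3]
ee_rot: [0.154, 0.574, 0.777, 0.208]
force: [-0.5, 0.3, -3.1]
grip_width: 0.079
t 8.65 slot-frame dev mm [-0.67  0.46 24.76] rot dev(slot fr) [ 0.03 -0.01  0.15] F slot [-1.88  0.38 -2.51] T slot [ 0.01  0.61 -0.03] g 0.07900719399661596
```

Sliding in with no contact force so far.

```bash
python3 -m crank '{"dp":[[0.478,0.146,-0.866],[0.478,0.146,-0.866],[0.19,0.06,-0.35],[0,0,0]],"delta_rot":[[0,0,0],[0,0,0],[0,0,0],[0,0,0]],"claw":[255,255,255,255]}'
python3 st.py
```

```text
time_s: 9.05
eef_pos: [602.7, 21.2, 116.3]
ee_rot: [0.155, 0.574, 0.777, 0.208]
force: [-0.5, 0.2, -3.3]
grip_width: 0.079
t 9.05 slot-frame dev mm [-0.28  0.34  1.37] rot dev(slot fr) [ 0.   -0.06  0.16] F slot [-2.07  0.32 -2.64] T slot [-0.03  0.62 -0.01] g 0.07883106615850413
```

```bash
python3 -m crank '{"dp":[[0.1,0.03,-0.17],[0.05,0.015,-0.09],[0,0,0]],"delta_rot":[[0,0,0],[0,0,0],[0,0,0]],"claw":[255,255,255]}'
python3 st.py
```

```text
time_s: 9.35
eef_pos: [604.1, 21.3, 115.9]
ee_rot: [0.156, 0.573, 0.777, 0.209]
force: [-12.0, -2.0, 10.8]
grip_width: 0.081
t 9.35 slot-frame dev mm [0.75 0.03 0.32] rot dev(slot fr) [-0.05 -0.18  0.22] F slot [-5.02  1.54 15.38] T slot [0.33 1.57 0.01] g 0.08096815549318376
```

```bash
python3 -m crank '{"dp":[[0.05,0.015,-0.09],[0.0,0.0,0.0]],"delta_rot":[[0,0,0],[0,0,0]],"claw":[255,255]}'
python3 st.py; python3 - <<'E'
from h import *
for n in('top','side'): cap(n,n+'8')
t=cv2.imread('pics/top8.png');s=cv2.imread('pics/side8.png')
k=lambda im,x,y:cv2.resize(im[y:y+48,x:x+50],None,fx=8,fy=8,interpolation=cv2.INTER_CUBIC)
cv2.imwrite('pics/crop8.png',np.hstack([k(t,198,138),k(s,260,160)]))
E
```

```text
time_s: 9.55
eef_pos: [604.3, 21.4, 115.9]
ee_rot: [0.156, 0.573, 0.777, 0.209]
force: [-25.7, -5.3, 24.0]
grip_width: 0.078
t 9.55 slot-frame dev mm [0.93 0.03 0.27] rot dev(slot fr) [-0.05 -0.19  0.26] F slot [-10.67   2.46  33.82] T slot [ 0.44  2.6  -0.14] g 0.07827181557315709
```

View pics/crop8.png

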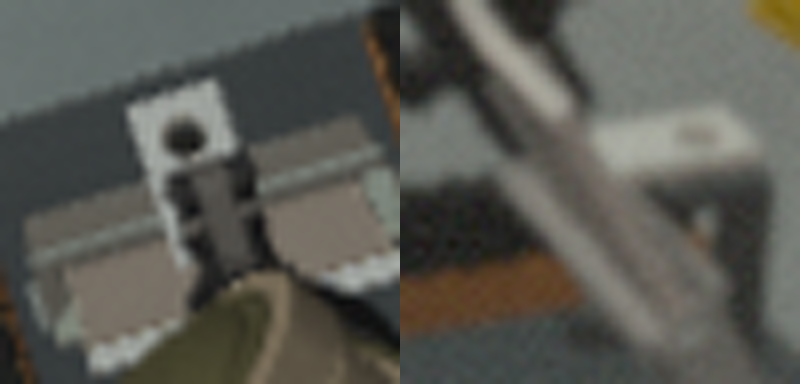

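```bash
python3 -m crank '{"dp":[[-0.1,-0.02,0.12],[0,0,0],[0,0,0],[0,0,0],[0,0,0],[0,0,0],[0,0,0]],"delta_rot":[[0,0,0],[0,0,0],[0,0,0],[0,0,0],[0,0,0],[0,0,0],[0,0,0]],"claw":[255,0,0,0,0,0,0]}'
python3 st.py
```

```text
time_s: 10.35
eef_pos: [603.7, 21.4, 114.7]
ee_rot: [0.155, 0.574, 0.777, 0.208]
force: [0.5, 0.3, -0.6]
grip_width: 0.998
t 10.35 slot-frame dev mm [-0.12  0.24 -0.51] rot dev(slot fr) [-0.04 -0.11  0.18] F slot [ 0.16  0.1  -0.81] T slot [ 0.05  0.21 -0.06] g 0.997737531077096
```

```bash
python3 -m crank '{"dp":[[-0.96,-0.29,1.73],[-1.9,-0.58,3.46],[-1.9,-0.58,3.46],[0,0,0]],"delta_rot":[[0,0,0],[0,0,0],[0,0,0],[0,0,0]],"claw":[0,0,0,0]}'
python3 - <<'E'
from g import *
T=R.from_matrix(np.c_[R_pl(16.95).as_matrix()[:,0],-R_pl(16.95).as_matrix()[:,1],[0,0,-1]])
rem([483.2,-300,200],T)
d=np.median([cap('top','ta')[1],cap('top','tb')[1],cap('top','tc')[1]],0);P=pts('top',d)
L=(P[...,:2]-C)@R_pl(YC).as_matrix()[:2,:2];Z=P[...,2]
w=(Z>100)&(Z<116)&(L[...,0]>-12)&(L[...,0]<50)&(abs(L[...,1])<20)
q=np.c_[L[w],Z[w]];print('tab',len(q),np.percentile(q,[3,50,97],axis=0))
w=(Z>138)&(Z<165)&(abs(L[...,0]+50)<14)&(abs(L[...,1])<60);q=np.c_[L[w],Z[w]];print('top edge',len(q),np.percentile(q,[2,50,98],axis=0))
w=(Z>84)&(Z<120)&(np.hypot(P[...,0]-483,P[...,1]+300)<16);print('pin top',w.sum(),P[w].mean(0),np.median(P[w],0))
S=pts('side',cap('side','sa')[1]);w=(S[...,2]>60)&(S[...,2]<120)&(np.hypot(S[...,0]-483,S[...,1]+300)<18);print('pin side',w.sum(),np.percentile(S[w],[3,50,97],axis=0))
t=cv2.imread('pics/ta.png');s=cv2.imread('pics/sa.png')
k=lambda im,x,y:cv2.resize(im[y:y+96,x:x+100],None,fx=4,fy=4,interpolation=cv2.INTER_CUBIC)
cv2.imwrite('pics/cropa.png',np.vstack([np.hstack([k(t,180,120)[:280],k(s,250,130)[:280]]),np.hstack([k(t,320,170)[:300],k(s,180,250)[:300]])]))
E
```

```text
time_s: 10.75
eef_pos: [556.5, 6.1, 205.8]
ee_rot: [0.159, 0.573, 0.776, 0.209]
force: [-0.3, 0.1, 0.2]
grip_width: 1.003
t 10.75 pos [556.47   6.09 205.85] dp cm [ -7.33 -30.61  -0.58] rot deg [ 16.22  29.63 -87.87] F [-0.35  0.14  0.24] T [-0.09  0.21  0.02] g 1.0027461642843793 j [-0.34  0.17  1.84  0.46  0.73 -0.93]
tab 137 [[ -8.05 -14.25 106.63]
 [ 15.78   1.91 109.46]
 [ 33.27  14.23 112.06]]
top edge 131 [[-56.06 -47.95 138.6 ]
 [-50.59  17.92 149.13]
 [-41.65  48.42 153.77]]
pin top 43 [ 482.67 -298.57   93.97] [ 482.69 -299.03   94.69]
pin side 164 [[ 474.3  -310.85   62.16]
 [ 481.86 -307.     81.86]
 [ 489.37 -296.11   94.78]]
```

View pics/cropa.png

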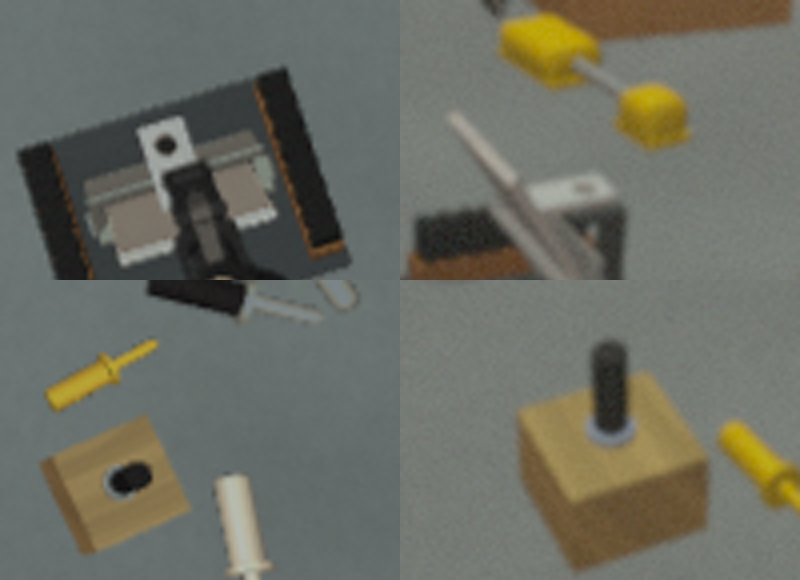

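```bash
python3 -m crank '{"dp":[[-0.6,-2.5,0.5],[-0.6,-2.5,0],[-0.6,-2.5,0],[-0.6,-2.5,0],[-0.6,-2.5,0],[-0.6,-2.5,0],[-0.6,-2.5,0],[-0.6,-2.5,0],[-0.6,-2.5,0],[-0.6,-2.5,0]],"delta_rot":[[1.35,2.47,-7.32],[1.35,2.47,-7.32],[1.35,2.47,-7.32],[1.35,2.47,-7.32],[1.35,2.47,-7.32],[1.35,2.47,-7.32],[1.35,2.47,-7.32],[1.35,2.47,-7.32],[1.35,2.47,-7.32],[1.35,2.47,-7.32]],"claw":[90,90,90,90,90,90,90,90,90,90]}'
python3 - <<'E'
from g import *
T=R.from_matrix(np.c_[R_pl(16.95).as_matrix()[:,0],-R_pl(16.95).as_matrix()[:,1],[0,0,-1]])
rem([482.4,-300.3,150],T)
E
```

```text
time_s: 11.95
eef_pos: [495.9, -243.7, 204.7]
ee_rot: [0.024, 0.962, 0.269, 0.039]
force: [0.1, 0.4, 0.0]
grip_width: 0.65
t 11.95 pos [ 495.9  -243.69  204.68] dp cm [-1.35 -5.66 -5.47] rot deg [  2.12   4.82 -14.33] F [0.11 0.4  0.02] T [0.02 0.01 0.02] g 0.6498598477246315 j [-0.69  0.35  1.53  0.04  1.18  0.33]
```

```bash
python3 -m crank '{"dp":[[-0.65,-2.8,-1],[-0.7,-2.86,-2],[0,0,-2.4],[0,0,0],[0,0,0]],"delta_rot":[[1.06,2.41,-7.16],[1.06,2.41,-7.16],[0,0,0],[0,0,0],[0,0,0]],"claw":[90,90,90,90,90]}'
python3 - <<'E'
from g import *
T=R.from_matrix(np.c_[R_pl(16.95).as_matrix()[:,0],-R_pl(16.95).as_matrix()[:,1],[0,0,-1]])
rem([482.4,-300.3,57],T)
E
```

```text
time_s: 12.45
eef_pos: [482.7, -299.2, 151.7]
ee_rot: [0.001, 0.989, 0.15, 0.001]
force: [1.1, -0.2, 0.6]
grip_width: 0.65
t 12.45 pos [ 482.74 -299.19  151.72] dp cm [-0.03 -0.11 -9.47] rot deg [ 0.09  0.11 -0.34] F [ 1.07 -0.17  0.57] T [ 0.04  0.05 -0.02] g 0.6502253001164239 j [-0.76  0.48  1.48  0.    1.19  0.51]
```

```bash
python3 -m crank '{"dp":[[0,-0.1,-3],[0,0,-3],[0,0,-2],[0,0,-1],[0,0,-0.45],[0,0,0]],"delta_rot":[[0.09,0.11,-0.34],[0,0,0],[0,0,0],[0,0,0],[0,0,0],[0,0,0]],"claw":[90,90,90,90,90,90]}'
python3 - <<'E'
from g import *
T=R.from_matrix(np.c_[R_pl(16.95).as_matrix()[:,0],-R_pl(16.95).as_matrix()[:,1],[0,0,-1]])
rem([482.4,-300.3,57],T)
cap('side','sb');cap('top','td')
t=cv2.imread('pics/td.png');s=cv2.imread('pics/sb.png')
k=lambda im,x,y:cv2.resize(im[y:y+96,x:x+100],None,fx=4,fy=4,interpolation=cv2.INTER_CUBIC)
cv2.imwrite('pics/cropb.png',np.hstack([k(t,310,170),k(s,180,230)]))
E
```

```text
time_s: 13.05
eef_pos: [483.0, -300.8, 58.5]
ee_rot: [0.001, 0.989, 0.147, 0.001]
force: [0.2, 0.1, 1.2]
grip_width: 0.645
t 13.05 pos [ 483.05 -300.78   58.48] dp cm [-0.06  0.05 -0.15] rot deg [0.13 0.11 0.03] F [0.15 0.14 1.18] T [-0.04  0.02  0.02] g 0.6450740300532603 j [-0.76  0.59  1.56 -0.    0.99  0.51]
```

View pics/cropb.png

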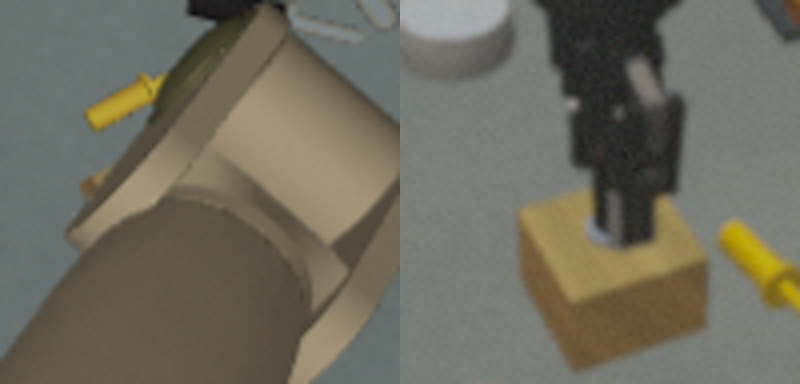

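```bash
python3 -m crank '{"dp":[[0,0,0],[0,0,0],[0,0,0],[0,0,0],[0,0,0],[0,0,0]],"delta_rot":[[0,0,0],[0,0,0],[0,0,0],[0,0,0],[0,0,0],[0,0,0]],"claw":[255,255,255,255,255,255]}' 50
python3 - <<'E'
from g import *
T=R.from_matrix(np.c_[R_pl(16.95).as_matrix()[:,0],-R_pl(16.95).as_matrix()[:,1],[0,0,-1]])
rem([482.4,-300.3,57],T)
E
```

```text
time_s: 13.75
eef_pos: [482.7, -300.8, 58.3]
ee_rot: [0.001, 0.989, 0.147, 0.001]
force: [-0.6, 1.3, 5.7]
grip_width: 0.19
t 13.75 pos [ 482.73 -300.79   58.28] dp cm [-0.03  0.05 -0.13] rot deg [0.1  0.09 0.06] F [-0.6   1.32  5.75] T [0.21 0.18 0.  ] g 0.19028052347800176 j [-0.76  0.59  1.56 -0.    0.99  0.51]
```

```bash
python3 -m crank '{"dp":[[0,0,1],[0,0,2.5],[0,0,4],[0,0,4],[0,0,4],[0,0,0]],"delta_rot":[[0,0,0],[0,0,0],[0,0,0],[0,0,0],[0,0,0],[0,0,0]],"claw":[255,255,255,255,255,255]}'
python3 - <<'E'
from g import *
T=R.from_matrix(np.c_[R_pl(16.95).as_matrix()[:,0],-R_pl(16.95).as_matrix()[:,1],[0,0,-1]])
def ray(n,u,v,z):
    m=camera_model(n);Cw=np.array(m['cam_to_world']);w=Cw[:3,:3]@np.array([(u-m['cx'])/m['fx'],-(v-m['cy'])/m['fy'],-1]);o=Cw[:3,3];return o+w*(z-o[2])/w[2]
print('model',cl(20.9,0,94)); E=cl(20.9,0,94)
print('hole top',ray('top',221.5,156.25,108.6),'side',ray('side',296.25,176.75,108.6))
rem([E[0],E[1],215],T)
P=pts('side',cap('side','sc')[1]);cap('top','te')
for n in('top','side'):
  for q in pinpoint(n,'tab_hole')[:1]: print(n,q, ray(n,*q['centre'],106))
s=sense();x,y,z=s['eef_pos']
w=(np.hypot(P[...,0]-x,P[...,1]-y)<25)&(P[...,2]<z-5)&(P[...,2]>z-60);Q=P[w]
for lo in range(-60,-5,6):
    q=Q[(Q[:,2]>=z+lo)&(Q[:,2]<z+lo+6)]
    if len(q): print(lo,len(q),q[:,0].min()-x,q[:,0].max()-x,q[:,1].min()-y,np.median(q[:,1])-y)
im=cv2.imread('pics/sc.png');cv2.imwrite('pics/cropc.png',cv2.resize(im[180:300,170:300],None,fx=5,fy=5,interpolation=cv2.INTER_CUBIC))
E
```

```text
time_s: 14.35
eef_pos: [484.0, -301.9, 218.8]
ee_rot: [0.005, 0.989, 0.147, 0.004]
force: [0.1, -0.1, -0.4]
grip_width: 0.195
model [651.29  36.69  94.  ]
hole top [647.39  34.78 108.6 ] side [649.35  33.55 108.6 ]
t 14.35 pos [ 483.99 -301.93  218.75] dp cm [16.73 33.86 -0.38] rot deg [0.48 0.49 0.05] F [ 0.1  -0.12 -0.42] T [ 0.01 -0.02  0.02] g 0.1946710811031432 j [-0.76  0.42  1.39 -0.    1.33  0.51]
top {'centre': [220.3, 155.5], 'p': 0.83} [650.13  37.99 106.  ]
side {'centre': [296.0, 176.9], 'p': 0.65} [649.47  37.82 106.  ]
-42 8 -2.4727908292730945 4.559370686059424 -7.848516340876586 -4.1590634411950305
-36 13 -2.4381182485506088 4.668104105102259 -8.54780780866895 -5.6365729756647625
-30 15 -2.3796766102306606 4.672041347405582 -7.338436281484519 -4.880814426412485
-24 16 -2.2875287212648914 4.760087103027615 -6.984536138277349 -4.416340287885134
-18 13 -2.1907408076097568 4.7758635713672675 -6.784790389299815 -5.265022120107574
-12 4 -7.279483438789441 4.806109847040659 -11.555710394506832 -8.243207932048108
-6 5 -3.840006140628134 11.806470052377222 -13.949022470497312 -11.028555868687477
```

View pics/cropc.png

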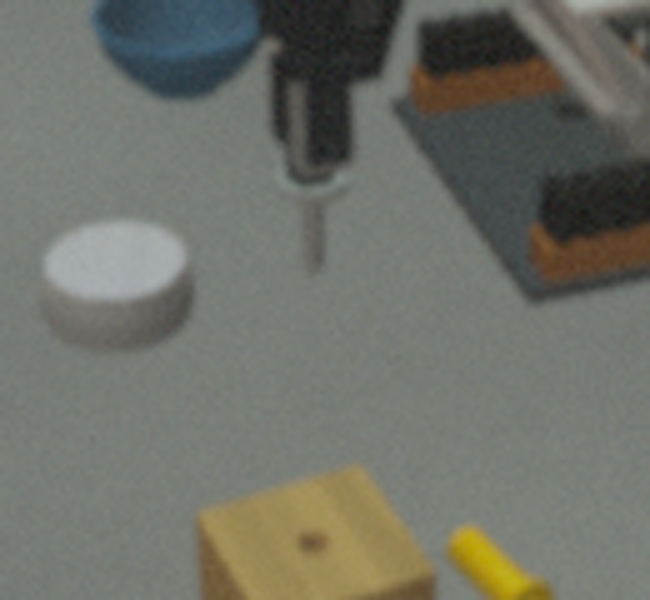

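```bash
python3 -m crank '{"dp":[[2.07,4.23,0],[2.07,4.23,0],[2.07,4.23,0],[2.07,4.23,0],[2.07,4.23,0],[2.07,4.23,0],[2.07,4.23,0],[2.07,4.23,0],[0,0,0],[0,0,0]],"delta_rot":[[0,0,0],[0,0,0],[0,0,0],[0,0,0],[0,0,0],[0,0,0],[0,0,0],[0,0,0],[0,0,0],[0,0,0]],"claw":[255,255,255,255,255,255,255,255,255,255]}'
cat > fin.py <<'E'
from g import *
T=R.from_matrix(np.c_[R_pl(16.95).as_matrix()[:,0],-R_pl(16.95).as_matrix()[:,1],[0,0,-1]])
rem([649.8,36.5,122],T)
E
python3 fin.py
```

```text
time_s: 15.55
eef_pos: [647.8, 38.5, 210.8]
ee_rot: [0.001, 0.989, 0.148, -0.001]
force: [-0.0, -0.9, -0.7]
grip_width: 0.195
t 15.55 pos [647.81  38.49 210.82] dp cm [ 0.2  -0.2  -8.88] rot deg [ 0.08 -0.11 -0.03] F [-0.02 -0.93 -0.67] T [-0.01  0.05 -0.05] g 0.1949857177793177 j [-0.12  0.61  1.1  -0.    1.43  1.15]
```

```bash
python3 -m crank '{"dp":[[0.2,-0.2,-1.5],[0,0,-1.5],[0,0,-1.3],[0,0,0],[0,0,0]],"delta_rot":[[0.08,-0.1,0],[0,0,0],[0,0,0],[0,0,0],[0,0,0]],"claw":[255,255,255,255,255]}'
python3 - <<'E'
from fin import *
P=pts('side',cap('side','sd')[1]);cap('top','tf')
s=sense();x,y,z=s['eef_pos']
w=(np.hypot(P[...,0]-x,P[...,1]-y)<25)&(P[...,2]<z-5)&(P[...,2]>z-60);Q=P[w]
for lo in range(-60,-5,6):
    q=Q[(Q[:,2]>=z+lo)&(Q[:,2]<z+lo+6)]
    if len(q): print(lo,len(q),q[:,0].min()-x,q[:,0].max()-x,q[:,1].min()-y,np.median(q[:,1])-y)
t=cv2.imread('pics/tf.png');s=cv2.imread('pics/sd.png')
k=lambda im,x,y:cv2.resize(im[y:y+64,x:x+60],None,fx=6,fy=6,interpolation=cv2.INTER_CUBIC)
cv2.imwrite('pics/cropd.png',np.hstack([k(t,190,130),k(s,265,140)]))
E
```

```text
time_s: 16.05
eef_pos: [650.1, 35.1, 169.9]
ee_rot: [0.0, 0.989, 0.147, 0.001]
force: [-0.8, 0.3, -0.2]
grip_width: 0.196
t 16.05 pos [650.13  35.13 169.9 ] dp cm [-0.03  0.14 -4.79] rot deg [0.   0.16 0.1 ] F [-0.83  0.34 -0.24] T [-0.   -0.01  0.01] g 0.1960299484012121 j [-0.13  0.64  1.16  0.    1.34  1.15]
-60 4 -11.381991401380219 14.921504646670996 -8.012953501491424 -2.4205549034667087
-54 2 -4.420260742226219 -2.2657267124502596 -0.527236250873429 1.041746465029476
-48 7 -5.461553922292069 2.5933538843710267 -4.130339257588602 -2.7005794634207945
-42 6 -3.3797608667889563 1.627439146160441 -5.247958124280544 -3.3213426198116593
-36 7 -3.8319231310156283 1.4592112575355713 -6.129420186894535 -4.595130131516939
-30 6 -4.44082383750424 1.3776164344860717 -6.0415565228225745 -2.8000034971251324
-24 6 -4.11239317921661 0.9619654570287821 -6.599680063213427 -4.219035312650178
-18 6 -12.04465022199929 8.57795822369144 -13.072916297094693 -7.470654655548273
-12 30 -12.3936933637724 10.241464782229627 -15.811633098123693 -7.330414475797383
```

View pics/cropd.png

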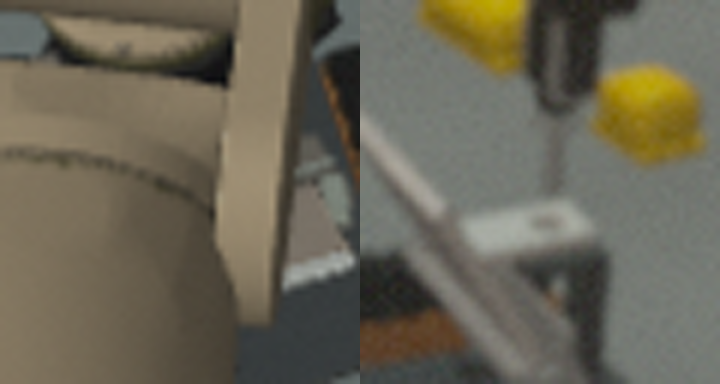

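```bash
python3 -m crank '{"dp":[[-0.05,0.05,-0.8],[0,0,-0.5],[0,0,-0.4],[0,0,0]],"delta_rot":[[0,0,0],[0,0,0],[0,0,0],[0,0,0]],"claw":[255,255,255,255]}'
python3 fin.py; python3 - <<'E'
from h import *
cap('side','se');s=cv2.imread('pics/se.png')
cv2.imwrite('pics/crope.png',cv2.resize(s[140:204,265:325],None,fx=8,fy=8,interpolation=cv2.INTER_CUBIC))
E
```

```text
time_s: 16.55
eef_pos: [649.4, 36.2, 151.9]
ee_rot: [0.0, 0.989, 0.147, 0.001]
force: [-0.5, 1.2, -0.7]
grip_width: 0.195
t 16.55 pos [649.35  36.25 151.87] dp cm [ 0.04  0.03 -2.99] rot deg [-0.01  0.08  0.06] F [-0.51  1.18 -0.73] T [-0.01 -0.03  0.03] g 0.19500565271868472 j [-0.12  0.65  1.19  0.    1.3   1.15]
```

View pics/crope.png

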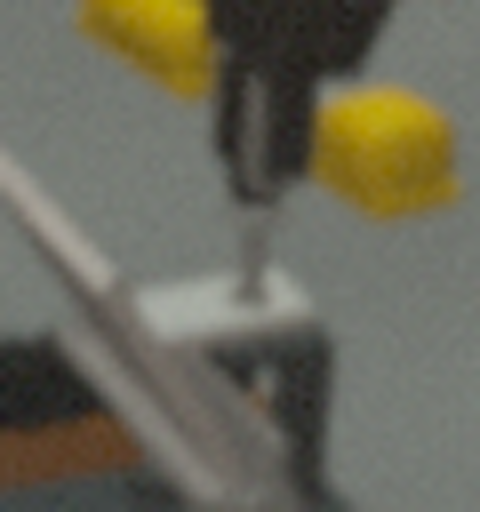

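```bash
python3 -m crank '{"dp":[[0,0,-0.6],[0,0,-0.6],[0,0,-0.6],[0,0,-0.6],[0,0,0]],"delta_rot":[[0,0,0],[0,0,0],[0,0,0],[0,0,0],[0,0,0]],"claw":[255,255,255,255,255]}'
python3 fin.py
```

```text
time_s: 17.1
eef_pos: [649.2, 36.2, 127.5]
ee_rot: [-0.0, 0.989, 0.147, 0.0]
force: [0.1, -0.1, 0.2]
grip_width: 0.196
t 17.1 pos [649.2   36.23 127.48] dp cm [ 0.06  0.03 -0.55] rot deg [-0.01  0.05  0.06] F [ 0.14 -0.13  0.2 ] T [0.02 0.03 0.04] g 0.19612469878697122 j [-0.12  0.67  1.21  0.    1.25  1.15]
```

```bash
python3 -m crank '{"dp":[[0,0,-0.3],[0,0,-0.2],[0,0,0]],"delta_rot":[[0,0,0],[0,0,0],[0,0,0]],"claw":[255,255,255]}'
python3 fin.py
```

```text
time_s: 17.4
eef_pos: [649.6, 36.2, 123.5]
ee_rot: [0.0, 0.989, 0.147, 0.001]
force: [0.5, -0.6, -0.6]
grip_width: 0.197
t 17.4 pos [649.61  36.2  123.52] dp cm [ 0.02  0.03 -0.15] rot deg [0.   0.15 0.06] F [ 0.55 -0.59 -0.56] T [-0.04 -0.04  0.02] g 0.19705779948943788 j [-0.12  0.68  1.22  0.    1.24  1.15]
```

```bash
python3 -m crank '{"dp":[[0,0,-0.15],[0,0,-0.1],[0,0,0]],"delta_rot":[[0,0,0],[0,0,0],[0,0,0]],"claw":[255,255,255]}'
python3 fin.py
```

```text
time_s: 17.7
eef_pos: [650.2, 36.3, 122.4]
ee_rot: [0.0, 0.989, 0.147, 0.003]
force: [-0.8, 0.5, 5.0]
grip_width: 0.196
t 17.7 pos [650.23  36.29 122.41] dp cm [-0.04  0.02 -0.04] rot deg [0.   0.29 0.06] F [-0.8   0.47  5.01] T [0.13 0.03 0.01] g 0.19597542660115178 j [-0.12  0.68  1.22  0.    1.24  1.15]
```

```bash
python3 -m crank '{"dp":[[0,0,0],[0,0,0],[0,0,0],[0,0,0],[0,0,0]],"delta_rot":[[0,0,0],[0,0,0],[0,0,0],[0,0,0],[0,0,0]],"claw":[90,90,90,90,90]}'
python3 fin.py; python3 - <<'E'
from h import *
cap('side','sf');s=cv2.imread('pics/sf.png')
cv2.imwrite('pics/cropf.png',cv2.resize(s[120:204,255:335],None,fx=7,fy=7,interpolation=cv2.INTER_CUBIC))
E
```

```text
time_s: 18.2
eef_pos: [649.6, 36.2, 121.1]
ee_rot: [0.0, 0.989, 0.147, 0.001]
force: [-0.1, 0.2, 0.1]
grip_width: 0.645
t 18.2 pos [649.65  36.18 121.12] dp cm [0.02 0.03 0.09] rot deg [-0.    0.15  0.06] F [-0.13  0.16  0.12] T [ 0.   -0.01 -0.01] g 0.645427612950716 j [-0.12  0.68  1.22  0.    1.24  1.15]
```

View pics/cropf.png

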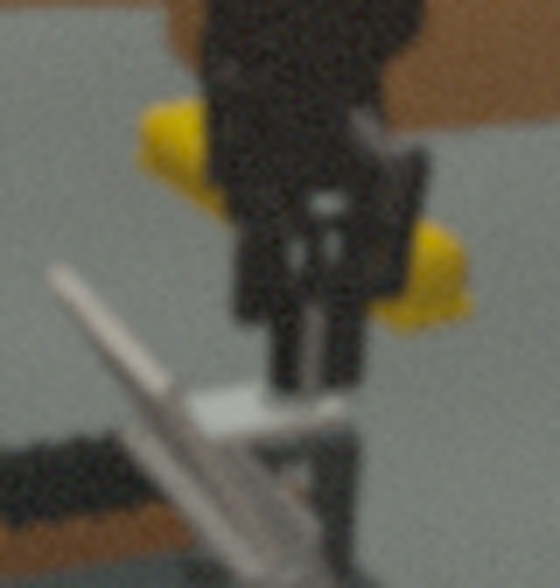

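Released; the fingers stand clear. Retreat straight up and check.

```bash
python3 -m crank '{"dp":[[0,0,1],[0,0,3],[0,0,4],[0,0,4],[-4,0,2],[-4,-1,2],[-4,-2,2],[-4,-2,0],[-4,-2,0],[0,0,0]],"delta_rot":[[0,0,0],[0,0,0],[0,0,0],[0,0,0],[0,0,0],[0,0,0],[0,0,0],[0,0,0],[0,0,0],[0,0,0]],"claw":[90,90,90,90,90,90,90,90,90,90]}'
python3 - <<'E'
from fin import *
ps=pts('side',cap('side','sg')[1]);pt=pts('top',cap('top','tg')[1])
for n,P in(('side',ps),('top',pt)):
    L=(P[...,:2]-C)@R_pl(YC).as_matrix()[:2,:2];Z=P[...,2]
    w=(abs(L[...,0]-21)<18)&(abs(L[...,1])<18)&(Z>120)&(Z<190)
    q=np.c_[L[w],Z[w]];print(n,len(q))
    if len(q):
        for lo in(120,132,144,154): 
            r=q[(q[:,2]>=lo)&(q[:,2]<lo+12)]
            if len(r)>2: print(lo,len(r),r.min(0),r.mean(0),r.max(0))
t=cv2.imread('pics/tg.png');s=cv2.imread('pics/sg.png')
k=lambda im,x,y:cv2.resize(im[y:y+84,x:x+70],None,fx=5,fy=5,interpolation=cv2.INTER_CUBIC)
cv2.imwrite('pics/cropg.png',np.hstack([k(t,190,125),k(s,260,130)]))
E
```

```text
time_s: 19.25
eef_pos: [446.5, -34.8, 302.5]
ee_rot: [0.001, 0.989, 0.146, 0.002]
force: [1.2, 0.2, 0.6]
grip_width: 0.643
t 19.25 pos [446.51 -34.82 302.47] dp cm [ 20.33   7.13 -18.05] rot deg [0.06 0.21 0.2 ] F [1.2  0.21 0.59] T [-0.02 -0.05  0.02] g 0.6433489135100461 j [-0.34  0.09  1.58  0.    1.46  0.94]
side 114
120 32 [  8.14 -11.05 120.45] [ 14.3   -5.93 126.01] [ 23.3  -0.  131.9]
132 31 [  6.61 -12.06 132.92] [ 14.08  -5.52 138.29] [ 21.56   6.27 143.83]
144 32 [  7.53  -9.16 144.61] [ 13.93  -6.06 150.65] [ 24.12   1.77 155.67]
154 26 [  8.43 -10.09 154.29] [ 15.2   -2.43 156.85] [ 24.54   6.02 159.56]
top 62
120 8 [  9.05  -8.21 120.87] [ 12.07   0.61 126.38] [ 16.9    7.95 131.07]
132 7 [ 10.05  -5.17 135.23] [ 11.73   1.02 138.74] [ 18.06   8.88 143.05]
144 13 [  9.46  -5.83 144.89] [ 12.42   2.16 152.02] [ 16.91   8.4  155.89]
154 41 [  9.04  -7.7  154.41] [ 17.05   0.52 158.23] [ 24.76   8.4  161.83]
```

View pics/cropg.png

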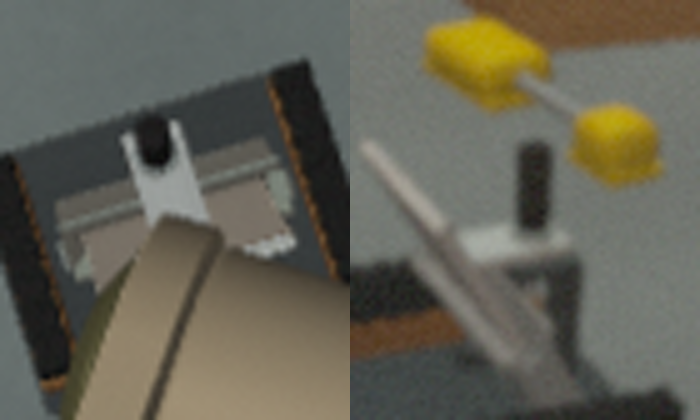

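View pics/sg.png

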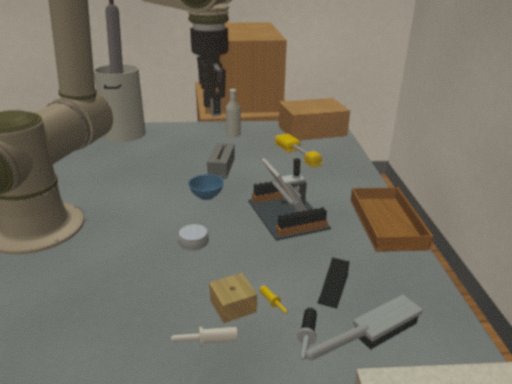

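```bash
python3 -c "
from rig import *
print(finish_job()); print(sense()['time_s'])"
```

```text
the job is handed in; nothing more can be done
None
the job is handed in; nothing more can be done
```

The boot cleaner is back together and handed in at about 19.4 s. No verdict was reported, so this rests on my own last checks.

- **Plate:** I took it from the caddy and slid it tab side up down the slanting slot until it met the floor. I pressed to about 34 N to be sure. Afterwards the top of the tab measured about 108.5 mm, against 108.6 mm expected when home, and the hole sat above the eyelet.
- **Pin:** I took the black-gripped pin from the stand and lowered it with no side force until the collar touched the tab (5 N). It then stood upright with its top at about 158 mm. That puts the tip about 21 mm below the eyelet centre, inside the 16–27 mm limit.
- **One disagreement:** the last depth pictures put the pin's axis 4–5 mm towards the robot from where my fit of the cleaner puts the eyelet. The hole only allows about 3 mm of play, so part of that is probably calibration error. It is still under the 7 mm limit.
- **Rest of the scene:** the arm is clear of everything. The bowl, tin and doorstop look unmoved in the last picture. The white, yellow and larger black look-alike pins fell over by themselves soon after the start; the arm was well clear of them, and they are still on the table.

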